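Show a toy gear to the code reader, mesh it on the test shaft and hold it down

ROBOT

A 7-joint arm with a two-finger parallel gripper is mounted at the origin on the work surface. World frame = base frame: x ahead of the robot, y to its left, z up, the work surface at z = 0. Lengths are in m, angles in rad, forces in N, time in s.
With the tool pointing down it reaches from about 0.425 to 0.925 m from the base axis. Payload 6.8 kg.
Tool frame: the origin (TCP) lies on the centre line of the jaws, within the pads' length; the fingertips stand bot.tip_reach ahead of it and the grasp point (between the pads) lies 3 mm ahead of it (bot.tip_reach is the distance from the TCP to the fingertips, in m); z points along the fingers, y is the line along which they close (so a half turn about z gives the same grasp; the last joint's range is limited). The gripper opens to 85 mm and grips with 20 to 120 N. Pads are 22 mm wide; open, the fingers measure 114 mm over their backs; the gripper's body (76 mm by 85 mm) begins 54 mm behind the grasp point. The pads swing forward as they close: fully open they stand 13 mm farther back than shut.
Start: joints at [1.215, 0.477, 0.022, 1.555, -0.011, 1.109, -0.083], TCP at [0.166, -0.654, 0.253] pointing down, gripper open.
Joint ranges: [-2.96, 2.96], [-0.34, 2.1], [-1.41, 1.46], [0.24, 2.44], [-1.37, 4.51], [0.17, 1.92], [-2.96, 2.96]. Speed limits (rad/s): [2.39, 2.39, 3.14, 3.14, 3.14, 3.14, 3.14].

INTERFACE

Orientations are given as a unit quaternion [w, x, y, z].
In Python, from station import bot gives the robot as it stands.
- The arm moves only by the tool jog_arm, never from a script. Its argument "deltas" is a list of rows, each a list of 7 numbers: the shift along the world's x, y, z in m, then the turn, a rotation vector about the world's x, y, z in rad, then the opening, from 0 (shut) to 1 (fully open). In form: [[x, y, z, rx, ry, rz, grip], ...]. A call has 1 to 10 rows; each row shifts and turns the commanded pose from where the row before left it; what a row does not reach is not made up. A row lasts 1/10 s, in which the tool goes at most 50 mm and 8.59 degrees, less where a joint would pass 70% of its speed; a pose out of reach is approached as far as the arm can. A call with a gripper value outside its range is refused whole. The fingers move at their own pace and stop on an object; "newtons" is the grip in N (left out, the last holds). Time passes only in rows, so rows that do not move let the fingers close. It gives the time, the measured TCP pose, the force, the opening and the grip force at its end, in the units of the state.
- bot.get_obs(): the state, without advancing time (a new reading comes with each control period).
- bot.read_camera(name): name is "scene" or "top" or "wrist"; returns a dict with "img" (400x640x3 uint8, red, green, blue), "K" (3x3 intrinsics, pixels), "eye" and "attitude" of the camera in the world. Camera axes: x right, y down, z forward; pixel columns grow to the right and rows downward; lengths in m; the calibration is good to about 2 mm. A picture is of the moment at which its call begins. There is no depth.
- bot.hand_in(): hands the job in; it is judged then, once.
The state is a dict: "t": time; "q": joint angles; "joint_vel": joint speeds; "joint_torque": joint torques, N m; "eef_pos": TCP position; "tool_rot": TCP orientation; "contact_force": force on the tool from outside, world axes, zero at the start; "torque": the same for the moment, N m; "gripper_width": opening from 0.0 (shut) to 1.0 (fully open); "grasp_force": force on a finger pad.
Only numpy, scipy, OpenCV 4.12 (cv2) and the standard library are available. Lean on these libraries where they do the work, as an engineer would, in place of code of your own. Each camera call takes 0.05 s, during which the arm holds its last target. There are 200 camera calls.

TASK

Pick up the blue toy gear by its white hub and hold its red patch squarely in front of the code reader's window, close up, for a second, then turn it and show the yellow patch in the same way. Then turn the gear until its cross-shaped bore matches the orange shaft of the test stand, slide it down the shaft and press the sprung silver plate right down to its stop. Finish like that, still gripping the hub and pressing the plate down without letting go, and leave everything else on the table where it is.

Things in the scene. Friction and masses are not known exactly. Their poses are not given: they have to be found in the camera images.
- gear_grip (a point): blue toy gear, loose, lying hub up. Disc 12 mm thick, 80 mm across the teeth; on it a round white hub, 38 mm in diameter, from 12 to 58 mm above the underside; 0.08 to 0.15 kg. This point: on the axis in the hub, 40 mm above the underside, the height to grip (fingertips stay over 12 mm above the underside). z up along the axis, x to the red patch, y to the yellow patch
- gear_bore (a point): centre of the gear's underside, 40 mm below gear_grip, same axes: mouth of a cross-shaped bore 54 mm deep, slots 10 mm wide and 25 mm long lying along the gear's x and y; a black cross drawn on top of the hub lies over the slots
- red_patch (a point): centre of the red code patch, 18 mm wide, on the outside of the gear's rim, 40 mm from the axis along the gear's x, 34 mm below gear_grip; it also shows on the disc's top
- yellow_patch (a point): centre of the yellow code patch, 18 mm wide, on the outside of the gear's rim, 40 mm from the axis along the gear's y (from above, a quarter turn anticlockwise from the red one), 34 mm below gear_grip
- shaft_tip (a point): top centre of the test stand's upright orange shaft, 76 mm above the table; it does not turn. Cross-shaped, wings 8 mm wide and 22 mm end to end along this point's x and y; the top 6 mm is slimmer (5 by 19 mm) as a lead-in. The gear fits at any quarter turn where its x lies along this x or y within 5 degrees; otherwise it stops with gear_grip 40 mm above this point
- stand: test stand, a fixed green block 120 x 120 mm and 30 mm high with the orange shaft at its centre; origin at the centre of its underside, on the shaft's axis, same axes as shaft_tip. With the gear fully home gear_grip is level with shaft_tip; the gear first meets the silver plate 10 mm higher
- plate (a joint): travel of the round silver plate, 68 mm across, around the foot of the shaft: 0 when up (its top 46 mm above the table, 30 mm below the shaft tip), 0.010 m when pressed down to its stop. A spring pushes it up, 3.6 N at the top, 9.6 N at the bottom; it rises again when let go
- scan_window (a point): centre of the green upright window of the fixed black code reader, 80 mm above the table; head 70 mm wide, 46 mm deep, its top 102 mm above the table, a green line on top at the window side. The window looks along this point's -x, roughly to the robot; x points into the reader. It reads a patch facing it squarely, patch centre 5 to 30 mm away
- glue: bystander, not to be disturbed: white glue bottle with orange cap, 44 mm across, 120 mm tall; origin at the centre of its underside
- pot: bystander, not to be disturbed: black plastic cup, 72 mm across, 95 mm tall; origin at the centre of its underside
- tape: bystander, not to be disturbed: roll of clear tape, 90 mm across, 24 mm tall, lying flat; origin at the centre of its underside
- screwdriver: bystander, not to be disturbed: screwdriver lying on the table
- small_gear: bystander, not to be disturbed: small flat yellow gear, 58 mm across, 12 mm thick, no hub; not the one wanted; origin at the centre of its underside
- tub: bystander, not to be disturbed: clear lidded tub with a red lid, 116 x 86 mm, 58 mm tall; origin at the centre of its underside
- can: bystander, not to be disturbed: blue can, 60 mm across, 100 mm tall; origin at the centre of its underside
Mind the look-alikes: they are no part of the job. What is shaped like the part that bears gear_grip but purple is not meant.

How it is judged:
By the outcome, as a careful person would: the job done as asked, in the order asked, and still so for the second after the job is handed in, while the arm keeps its last pose, push and grip.
It also fails if it takes over 69 s, if anything falls off the work surface, if the arm or the gripper's body presses on something with over 40 N, if the wrist force passes 120 N, or if a joint passes its speed limit or range.

## Working session

There is one attempt and no reset: what is moved stays moved. The work goes in short steps, Python scripts to look and compute and a tool call to move; the robot and the scene stay as the last step left them, time stands still between calls to the robot, and variables do not carry over. Pictures are saved under pics/ and viewed, at most 10 in all, crops included, and the job is handed in when it is done.

Besides the shell and the picture viewer there is one more tool, called after ">>>" in YAML: its name, and indented under it one key for each argument. jog_arm: Moves the arm, as the interface text tells. Its arguments: {"type":"object","properties":{"deltas":{"type":"array"},"newtons":{"type":"number"}},"required":["deltas"]}

```bash
mkdir -p pics
cat > h.py <<'E'
import numpy as np, cv2
from scipy.spatial.transform import Rotation as R
from station import bot
def snap(n,f):
    c=bot.read_camera(n); cv2.imwrite('pics/'+f,c['img'][:,:,::-1]); 
    np.savez('pics/'+f[:-4]+'.npz',**{k:np.array(c[k]) for k in c}); return c
def rot(a):
    a=np.array(a,float); return a if a.shape==(3,3) else R.from_quat(a[[1,2,3,0]]).as_matrix()
def ray(c,u,v,z):
    d=rot(c['attitude'])@np.linalg.inv(c['K'])@np.array([u,v,1.]); e=np.array(c['eye']); return e+d*(z-e[2])/d[2]
def proj(c,p):
    q=c['K']@(rot(c['attitude']).T@(np.array(p)-c['eye'])); return q[:2]/q[2]
E
python3 - <<'E'
from h import *
for n in ('top','scene'):
    c=snap(n,n+'0.png'); print(n,c['eye'],c['attitude'],c['K'])
print(bot.get_obs(),bot.tip_reach)
a=cv2.imread('pics/top0.png');cv2.imwrite('pics/t.png',cv2.resize(a,(800,500)))
E
```

```text
top [ 0.33634578 -0.00326342  1.24238739] [ 0.06201353 -0.70262646  0.7057513  -0.06622293] [[439.75310526   0.         317.27304523]
 [  0.         439.75310526 192.57060473]
 [  0.           0.           1.        ]]
scene [ 1.45605854 -0.1710794   0.8715904 ] [-0.32474045  0.71100583  0.56450777 -0.26522693] [[384.00285834   0.         316.36385798]
 [  0.         384.00285834 202.38716846]
 [  0.           0.           1.        ]]
{'t': 0.1, 'q': array([ 1.21491324,  0.47772967,  0.02230407,  1.55631926, -0.01150319,
        1.10931178, -0.08309087]), 'joint_vel': array([-1.29098918e-03, -3.17137056e-04, -1.21375886e-03, -2.27982539e-03,
       -7.06232876e-05,  1.28215298e-03,  4.62968843e-04]), 'joint_torque': array([ 4.83947384e-03, -5.97755241e+01,  1.61350116e+00, -2.81955600e+01,
        1.27372064e-02,  5.00898255e-03,  3.10372229e-05]), 'eef_pos': array([ 0.16544459, -0.65390804,  0.25242803]), 'tool_rot': array([-8.06465106e-04,  9.92331067e-01,  1.23605746e-01, -1.50235122e-04]), 'contact_force': array([1.1449358 , 0.63196562, 0.4918952 ]), 'torque': array([-0.00430233,  0.01805583,  0.03098567]), 'grasp_force': 0.0, 'gripper_width': 0.9938130046687091} 0.022
```

View pics/t.png

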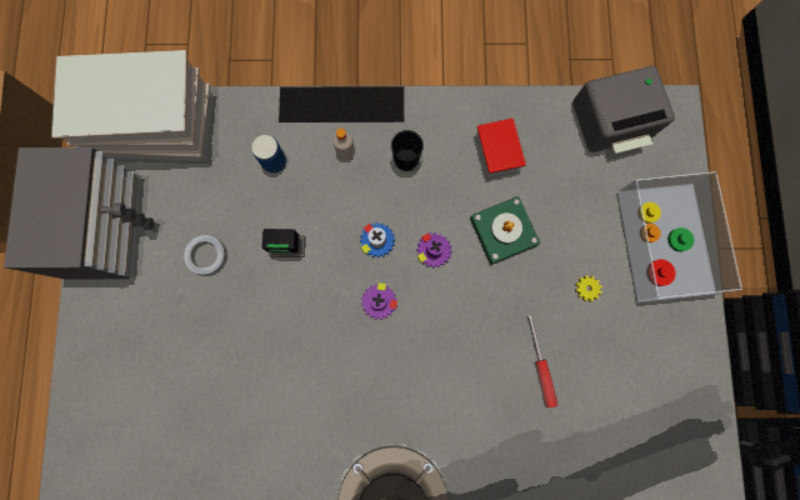

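View pics/scene0.png

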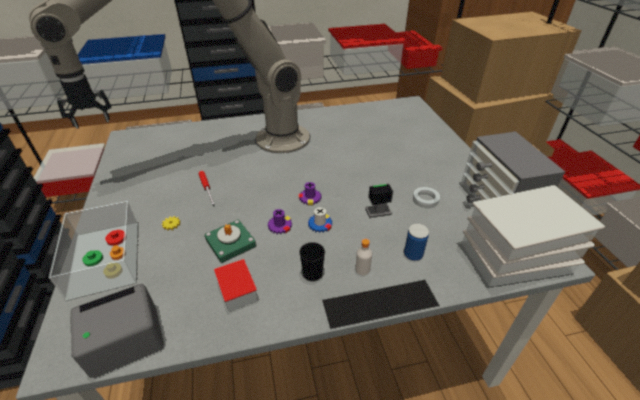

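The top view (800-wide) shows the blue gear with a white hub at (377,238). There are two look-alikes with purple discs, at (434,250) and (379,301). The stand is at (505,230) and the reader at (281,241), with its green line on the lower (robot) side. Only the gear at (377,238) is blue with a white hub, so I'll confirm it in a crop.

Run:
```python
from h import *
a=cv2.imread('pics/top0.png')
f=lambda x0,y0,w,h,s: cv2.resize(a[y0:y0+h,x0:x0+w],None,fx=s,fy=s,interpolation=cv2.INTER_CUBIC)
A=f(280,170,50,40,8); B=f(375,155,60,60,400/60); C=f(200,170,50,40,8)
B=cv2.resize(B,(400,400))
o=np.zeros((600,800,3),np.uint8); o[:320,:400]=A; o[:400,400:]=B; o[320:600,:400]=C[40:320]
cv2.imwrite('pics/crop1.png',o)
```

```text
(no output)
```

View pics/crop1.png

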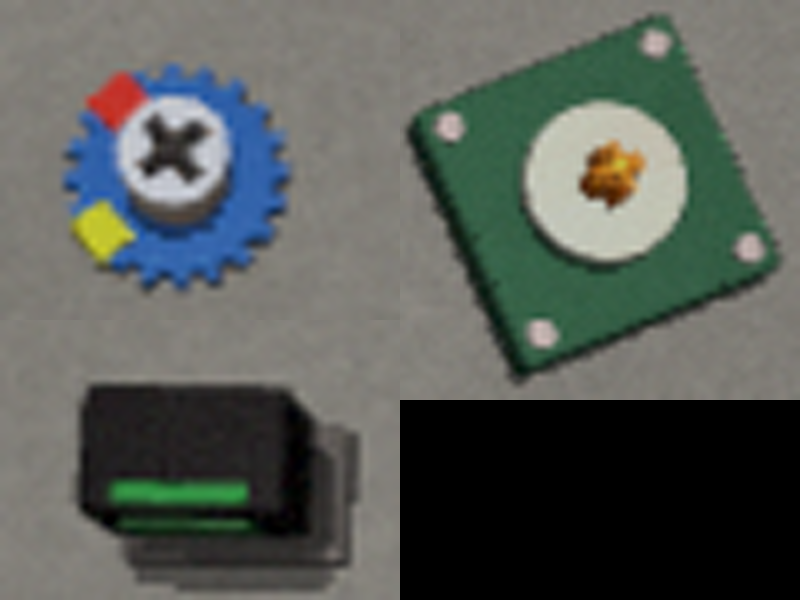

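Crop: the blue gear with its white hub is confirmed, hub top centre at (174,140), red at (118,100), yellow at (103,232). The stand corners and reader line are readable too. Rough positions next.

```bash
cat >> h.py <<'E'
def load(f): return dict(np.load('pics/'+f))
E
python3 - <<'E'
from h import *
c=load('top0.npz'); np.set_printoptions(precision=4,suppress=True)
P=lambda x,y,x0,y0,s,z: ray(c,x0+x/s-.5,y0+y/s-.5,z)
g=lambda x,y,z:P(x,y,280,170,8,z)
h=g(174,140,.058); r=g(118,100,.012); y=g(103,232,.012)
print('hub',h,'disc',g(178,180,.012)); 
for p in (r,y): print(p,np.degrees(np.arctan2(*(p-h)[1::-1])),np.linalg.norm((p-h)[:2]))
s=[P(x-400,y,375,155,400/60,.03) for x,y in ((665,14),(410,122),(520,375),(778,258))]
print('stand',np.mean(s,0),P(206,182,375,155,400/60,.046))
for i in range(4):
    d=s[(i+1)%4]-s[i]; print(np.linalg.norm(d),np.degrees(np.arctan2(d[1],d[0]))%90)
k=lambda x,y,z:P(x,y-280,200,170,8,z)
a,b=k(110,492,.102),k(248,490,.102); print('line',a,b, np.degrees(np.arctan2(*(a-b)[1::-1])))
a,b=k(92,388,.102),k(292,388,.102); print('back',a,b,np.linalg.norm(a-b), np.degrees(np.arctan2(*(a-b)[1::-1])))
q=k(84,510,.102),k(305,525,.102);print('front?',q)
o=bot.get_obs();w=bot.read_camera('wrist');T=rot(o['tool_rot'])
print('wristcam in tool',T.T@(w['eye']-o['eef_pos']),T.T@rot(w['attitude']),w['K'])
E
```

```text
hub [0.5695 0.033  0.058 ] disc [0.5641 0.033  0.012 ]
[0.5932 0.0544 0.012 ] 42.125959724804986 0.031940099535834286
[0.5454 0.0595 0.012 ] 132.24818498425998 0.035834356191848875
stand [ 0.585  -0.2541  0.03  ] [ 0.5855 -0.2563  0.046 ]
0.12000374317466785 23.015492154411874
0.11664536009232623 21.542675500854415
0.12097238259059194 24.019002555745644
0.1145064707602817 21.99067061928403
line [0.5376 0.263  0.102 ] [0.5381 0.2177 0.102 ] 90.61713822836299
back [0.5726 0.2702 0.102 ] [0.5723 0.2042 0.102 ] 0.06602282883747655 89.78222632977803
front? (array([0.5317, 0.2713, 0.102 ]), array([0.5264, 0.1986, 0.102 ]))
wristcam in tool [ 0.0717  0.0011 -0.1199] [[-0.0008 -0.9597 -0.2811]
 [ 1.     -0.001   0.0008]
 [-0.001  -0.2811  0.9597]] [[335.6774   0.     314.3413]
 [  0.     335.6774 200.98  ]
 [  0.       0.       1.    ]]
```

>>> jog_arm:
  deltas:
    - [0.03,0.033,0.01,0,0,0.14,1]
    - [0.034,0.034,0.01,0,0,0.14,1]
    - [0.034,0.034,0.01,0,0,0.14,1]
    - [0.034,0.034,0,0,0,0.14,1]
    - [0.034,0.034,0,0,0,0.14,1]
    - [0.034,0.034,0,0,0,0.14,1]
    - [0.034,0.034,0,0,0,0.14,1]
    - [0.034,0.034,0,0,0,0.14,1]
    - [0.034,0.034,0,0,0,0.14,1]
    - [0.034,0.034,0,0,0,0.14,1]

```text
t: 1.15
eef_pos: [0.5025, -0.3139, 0.2833]
tool_rot: [-0.0, 0.677, 0.736, -0.0]
contact_force: [0.3, -1.4, -0.1]
gripper_width: 1.002
grasp_force: 0.0
```

>>> jog_arm:
  deltas:
    - [0.034,0.034,0,0,0,0.14,1]
    - [0.03,0.03,0,0,0,0.14,1]
    - [0.01,0.04,0,0,0,0.14,1]
    - [0,0,0,0,0,0.14,1]
    - [0,0,0,0,0,0.14,1]
    - [0,0,0,0,0,0.14,1]
    - [0,0,0,0,0,0.14,1]
    - [0,0,0,0,0,0.14,1]
    - [0,0,0,0,0,0.14,1]
    - [0,0,0,0,0,0.14,1]

```text
t: 2.15
eef_pos: [0.5753, -0.2115, 0.283]
tool_rot: [-0.0, 0.044, 0.999, 0.0]
contact_force: [0.4, -0.7, -0.1]
gripper_width: 1.002
grasp_force: 0.0
```

>>> jog_arm:
  deltas:
    - [0,0,0,0,0,0,1]
    - [0,0,0,0,0,0,1]
    - [0,0,0,0,0,0,1]

```text
t: 2.45
eef_pos: [0.5755, -0.2114, 0.2832]
tool_rot: [-0.0, 0.048, 0.999, 0.0]
contact_force: [0.1, 0.3, 0.1]
gripper_width: 0.999
grasp_force: 0.0
```

Run:
```python
from h import *
c=snap('wrist','w1.png'); o=bot.get_obs(); print(o['eef_pos'],o['tool_rot'],o['q'],o['t'])
for p in ((.567,.033,.058),(.585,-.255,.05),(.53,.24,.1)): print(proj(c,p))
a=cv2.imread('pics/w1.png');cv2.imwrite('pics/w1b.png',cv2.resize(a,(800,500)))
```

```text
[ 0.57550739 -0.21137858  0.28326722] [-7.69439003e-05  4.79484355e-02  9.98849808e-01 -5.33154663e-05] [ 0.78969247  0.4427295  -0.72908263  1.63822741  0.31371764  1.18153008
  1.46292173] 2.5
[553.76673226 142.11346497]
[276.28825368 184.12493634]
[839.34543775  80.09317277]
```

View pics/w1b.png

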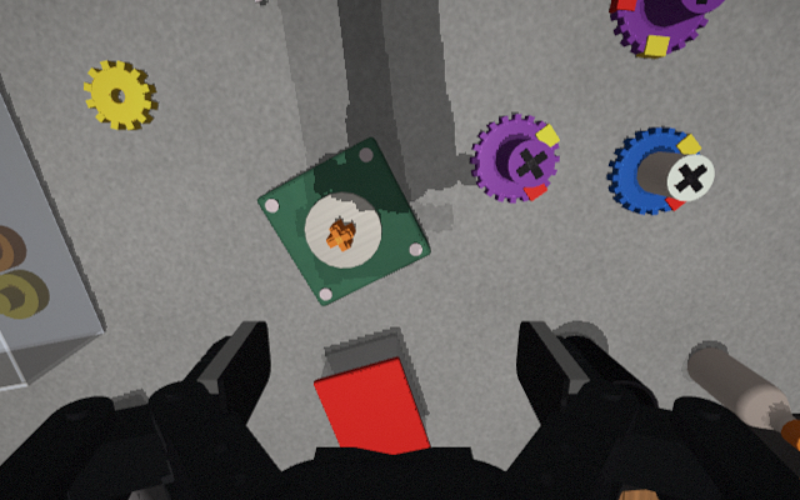

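The wrist view (800-wide) shows the stand corners at (374,138), (430,252), (323,305) and (259,200), the plate centre at (343,230), and the blue gear hub top at (691,178).

Run:
```python
from h import *
np.set_printoptions(precision=4,suppress=True)
c=load('w1.npz'); k=lambda x,y,z: ray(c,x*.8-.1,y*.8-.1,z)
s=[k(x,y,.03) for x,y in ((374,138),(430,252),(323,305),(259,200))]
print('stand',np.mean(s,0),'plate',k(343,230,.046),'shaft',k(341,235,.076),'hub',k(691,178,.058))
for i in range(4):
    d=s[(i+1)%4]-s[i]; print(np.linalg.norm(d),np.degrees(np.arctan2(d[1],d[0]))%90)
```

```text
stand [ 0.586  -0.2564  0.03  ] plate [ 0.5854 -0.2577  0.046 ] shaft [ 0.5826 -0.2554  0.076 ] hub [0.5671 0.0319 0.058 ]
0.11388248520376927 20.804034167453427
0.11476721838795337 22.049052565890776
0.11442870499086243 21.736000635673975
0.11661784141190445 21.76831699652888
```

>>> jog_arm:
  deltas:
    - [-0.01,0.035,0,0,0,0,1]
    - [-0.01,0.045,0,0,0,0,1]
    - [-0.01,0.045,0,0,0,0,1]
    - [-0.01,0.045,0,0,0,0,1]
    - [-0.01,0.045,0,0,0,0,1]
    - [0,0.03,0,0,0,0,1]
    - [0,0,0,0,0,0,1]
    - [0,0,0,0,0,0,1]
    - [0,0,0,0,0,0,1]

```text
t: 3.4
eef_pos: [0.5258, 0.0322, 0.2832]
tool_rot: [-0.0, 0.048, 0.999, -0.0]
contact_force: [0.3, -0.7, 0.7]
gripper_width: 1.0
grasp_force: 0.0
```

Run:
```python
from h import *
c=snap('wrist','w2.png'); o=bot.get_obs(); print(o['eef_pos'],o['tool_rot'],o['q'])
for p in ((.567,.033,.058),(.53,.24,.1)): print(proj(c,p)*1.25)
a=cv2.imread('pics/w2.png');cv2.imwrite('pics/w2b.png',cv2.resize(a,(800,500)))
```

```text
[0.52576623 0.03203043 0.28308944] [-1.72143498e-04  4.83374365e-02  9.98831019e-01 -2.42104114e-04] [ 0.52217234  0.31022541 -0.84518439  1.82970892  0.25739679  1.11613022
  1.06020739]
[400.10926342 263.0516656 ]
[679.04185393 206.69571032]
```

View pics/w2b.png

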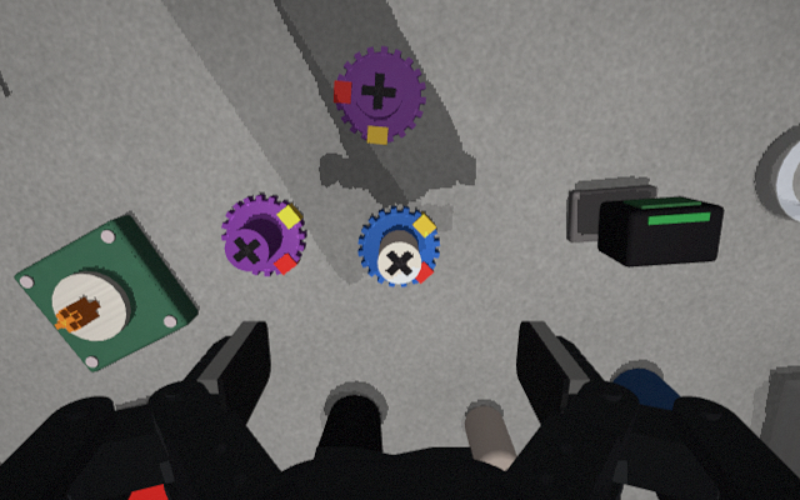

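The blue gear hub is at (399,263), matching the prediction. The reader's green line runs (648,219)-(710,216), and its window is visible at about (665,203). I'll refine both in one crop.

Run:
```python
from h import *
np.set_printoptions(precision=4,suppress=True)
c=load('w2.npz'); im=c['img'].astype(int); a=cv2.imread('pics/w2.png')
r,g,b=im[...,0],im[...,1],im[...,2]
box=np.zeros(r.shape,bool); box[150:235,280:360]=1
def cen(m): v,u=np.nonzero(m); return u.mean(),v.mean(),len(u)
W=cen(box&(r>190)&(g>190)&(b>170)|False); print('white',W)
Rr=cen(box&(r>150)&(g<70)&(b<70)); Y=cen(box&(r>150)&(g>140)&(b<90)); B=cen(box&(b>130)&(r<80)); print(Rr,Y,B)
p=[ray(c,q[0],q[1],.012) for q in (Rr,Y)]
print(p, 'red-yellow dir +45:',np.degrees(np.arctan2(*(p[0]-p[1])[1::-1]))+45)
x0,y0=440,135
A=cv2.resize(a[y0:y0+90,x0:x0+150],(800,480),interpolation=cv2.INTER_CUBIC)
cv2.imwrite('pics/c2.png',A)
```

```text
white (np.float64(319.24684684684684), np.float64(210.00720720720722), 555)
(np.float64(338.97297297297297), np.float64(217.7927927927928), 111) (np.float64(339.0914285714286), np.float64(180.2057142857143), 175) (np.float64(314.89390340459227), np.float64(192.07521773555027), 1263)
[array([0.5936, 0.0546, 0.012 ]), array([0.5464, 0.0583, 0.012 ])] red-yellow dir +45: 40.45495414567194
```

View pics/c2.png

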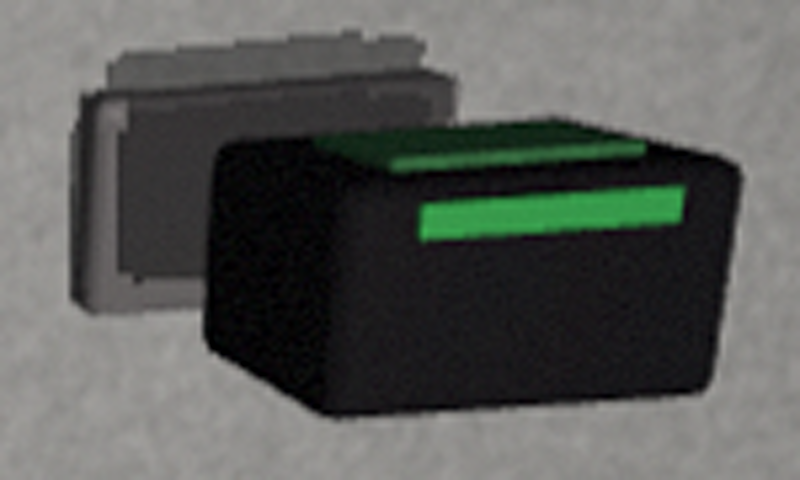

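Crop: the reader's top line has end midpoints at (420,223) and (685,205), and the head's rear edge runs (330,412)-(708,390). The window panel hangs in front, its top edge at (392,162)-(645,148).

Run:
```python
from h import *
np.set_printoptions(precision=4,suppress=True)
c=load('w2.npz'); s=160/30.
k=lambda x,y,z: ray(c,440+x/s-.5,135+y/s-.5,z)
def L(n,p,q,z):
    a,b=k(*p,z),k(*q,z); d=b-a; print(n,(a+b)/2,np.linalg.norm(d),'normal',np.degrees(np.arctan2(d[1],d[0]))-90)
L('line',(420,223),(685,205),.102);L('line front',(420,205),(685,188),.102)
L('back',(330,412),(708,390),.102)
for z in (.09,.095,.102): L('win',(392,162),(645,146),z)
L('winbot',(315,137),(555,120),.065)
```

```text
line [0.5382 0.2393 0.102 ] 0.04479219792858104 normal -1.519428310915231
line front [0.5351 0.239  0.102 ] 0.04468978522950781 normal -1.7563076622616052
back [0.5716 0.2365 0.102 ] 0.0659494980319416 normal -1.982749255527395
win [0.53   0.2404 0.09  ] 0.04409445513770999 normal -1.8395080556330043
win [0.5288 0.2371 0.095 ] 0.043390172466933684 normal -1.8395080556329333
win [0.5271 0.2326 0.102 ] 0.042404176727846854 normal -1.8395080556329901
winbot [0.5295 0.2403 0.065 ] 0.04499816029930883 normal -1.4134760139409934
```

>>> jog_arm:
  deltas:
    - [0.012,0,-0.03,0,0,0,1]
    - [0.015,0,-0.04,0,0,0,1]
    - [0.0147,0.0005,-0.04,0,0,0,1]
    - [0,0,-0.04,0,0,0,1]
    - [0,0,-0.03,0,0,0,1]
    - [0,0,-0.03,0,0,0,1]
    - [0,0,-0.02,0,0,0,1]
    - [0,0,-0.01,0,0,0,1]
    - [0,0,0,0,0,0,1]
    - [0,0,0,0,0,0,1]

```text
t: 4.45
eef_pos: [0.568, 0.0337, 0.044]
tool_rot: [0.0, 0.047, 0.999, 0.0]
contact_force: [-0.2, 0.0, 1.3]
gripper_width: 0.998
grasp_force: 0.0
```

>>> jog_arm:
  deltas:
    - [0,0,0,0,0,0,0.6]
    - [0,0,0,0,0,0,0.5]
    - [0,0,0,0,0,0,0.4]
    - [0,0,0,0,0,0,0.3]
    - [0,0,0,0,0,0,0.2]
    - [0,0,0,0,0,0,0]
    - [0,0,0,0,0,0,0]
    - [0,0,0,0,0,0,0]
    - [0,0,0,0,0,0,0]
  newtons: 70

```text
t: 5.35
eef_pos: [0.5677, 0.0341, 0.0441]
tool_rot: [0.001, 0.047, 0.999, -0.0]
contact_force: [-1.5, -0.8, 6.0]
gripper_width: 0.423
grasp_force: 69.6
```

>>> jog_arm:
  deltas:
    - [0,0,0.01,0,0,0,0]
    - [0,0,0.025,0,0,0,0]
    - [0,0,0.03,0,0,0,0]
    - [-0.02,0,0.02,0,0,0,0]
    - [-0.03,0,0,0,0,-0.05,0]
    - [-0.03,0.01,0,0,0,-0.1,0]
    - [-0.018,0.03,0,0,0,-0.1,0]
    - [0,0.04,0,0,0,-0.1,0]
    - [0,0.04,0,0,0,-0.1,0]
    - [0,0.035,0,0,0,-0.1,0]

```text
t: 6.35
eef_pos: [0.4689, 0.1911, 0.129]
tool_rot: [0.0, 0.318, 0.948, 0.0]
contact_force: [1.2, 0.2, -0.4]
gripper_width: 0.419
grasp_force: 70.1
```

>>> jog_arm:
  deltas:
    - [0,0.03,-0.006,0,0,-0.1,0]
    - [0,0.021,-0.006,0,0,-0.057,0]
    - [0,0,0,0,0,0,0]
    - [0,0,0,0,0,0,0]
    - [0,0,0,0,0,0,0]

```text
t: 6.85
eef_pos: [0.4694, 0.2389, 0.1164]
tool_rot: [0.0, 0.39, 0.921, -0.0]
contact_force: [0.4, 0.1, -1.8]
gripper_width: 0.418
grasp_force: 70.2
```

Run:
```python
from h import *
c=snap('wrist','w3.png'); t=snap('top','t3.png'); o=bot.get_obs(); print(o['eef_pos'],o['tool_rot'],o['q'],o['t'],o['grasp_force'])
a=cv2.imread('pics/w3.png')[:,:]; b=cv2.imread('pics/t3.png')[140:240,190:290]
u=np.zeros((500,800,3),np.uint8); u[:250,:400]=cv2.resize(a,(400,250)); u[:400,400:]=cv2.resize(b,(400,400),interpolation=2)
s=cv2.imread('pics/top0.png')
sc=snap('scene','s3.png'); x,y=proj(sc,(.49,.24,.1)).astype(int); print(x,y)
e=cv2.imread('pics/s3.png')[y-40:y+40,x-64:x+64]; u[250:500,:400]=cv2.resize(e,(400,250),interpolation=2)
cv2.imwrite('pics/v3.png',u)
```

```text
[0.46958055 0.23875138 0.11646965] [ 2.01422266e-04  3.90453284e-01  9.20622684e-01 -2.56697244e-04] [-0.09753328  0.4871293  -0.6143014   1.99273173  0.39441672  0.78049032
 -0.17398796] 6.95 70.15190471895039
374 177
```

View pics/v3.png

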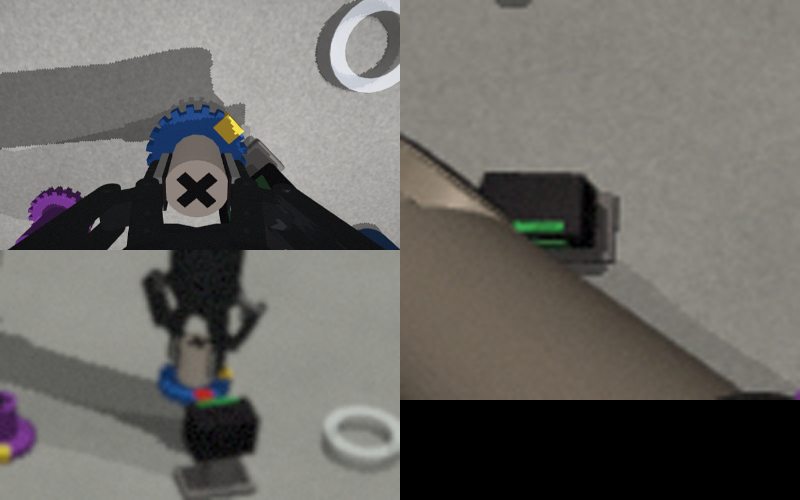

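The montage shows the gear held level with its red patch in front of the window, and yellow at (228,128) in the wrist tile. I'll measure the gear's yaw in the hand.

```bash
cat >> h.py <<'E'
def gearyaw(c,o):
    "gear axis and yaw from cross on hub top and yellow patch"
    T=np.array(o['eef_pos']); zt=T[2]-.003+.018
    p0=proj(c,[T[0],T[1],zt]); im=c['img'].astype(int); V,U=np.mgrid[:400,:640]
    near=np.hypot(U-p0[0],V-p0[1])<60
    white=near&(im.min(2)>110)&(im.max(2)-im.min(2)<60)
    n,l,st,ce=cv2.connectedComponentsWithStats(white.astype(np.uint8))
    i=1+np.argmax(st[1:,4]); cs,_=cv2.findContours((l==i).astype(np.uint8),0,1)
    hull=cv2.convexHull(max(cs,key=len)); m=np.zeros((400,640),np.uint8); cv2.fillConvexPoly(m,hull,1)
    m=cv2.erode(m,np.ones((5,5)))>0; blk=m&(im.max(2)<70)
    v,u=np.nonzero(blk); X=np.array([ray(c,a,b,zt) for a,b in zip(u,v)])[:,:2]; ctr=X.mean(0)
    d=X-ctr; w=np.hypot(*d.T)>.005; th=np.arctan2(d[:,1],d[:,0])[w]; a4=np.degrees(np.angle(np.exp(4j*th).sum()))/4
    r,g,b=im[...,0],im[...,1],im[...,2]; N=np.hypot(U-p0[0],V-p0[1])<150
    v,u=np.nonzero(N&(r>120)&(g>100)&(b<.45*g)); y=ray(c,u.mean(),v.mean(),zt-.046)[:2] if len(u) else None
    print('ctr',ctr,'tcp',T[:2],'n',len(X),'cross mod90',a4%90, 'yellow',y, None if y is None else np.degrees(np.arctan2(*(y-T[:2])[::-1])),len(u))
    q=o['tool_rot']; print('toolyaw',np.degrees(2*np.arctan2(q[2],q[1])))
E
python3 - <<'E'
from h import *
np.set_printoptions(precision=4,suppress=True)
gearyaw(load('w3.npz'),bot.get_obs())
E
```

```text
ctr [0.4686 0.2393] tcp [0.4696 0.2389] n 2229 cross mod90 87.59908681329456 yellow [0.47   0.2722] 89.19281410671896 1162
toolyaw 134.03206314380733
```

>>> jog_arm:
  deltas:
    - [0,0,0,0,0,0,0]
    - [0,0,0,0,0,0,0]
    - [0,0,0,0,0,0,0]
    - [0,0,0,0,0,0,0]
    - [0,0,0,0,0,0,0]
    - [0,0,0,0,0,0,0]
    - [0,0,0,0,0,0,0]
    - [0,0,0,0,0,0,0]
    - [0,0,0,0,0,0,0]
    - [0,0,0,0,0,0,0]

```text
t: 8.0
eef_pos: [0.4692, 0.2401, 0.1163]
tool_rot: [-0.0, 0.39, 0.921, 0.0]
contact_force: [0.9, 0.1, -1.1]
gripper_width: 0.418
grasp_force: 70.2
```

>>> jog_arm:
  deltas:
    - [0,0,0,0,0,0,0]
    - [0,0,0,0,0,0,0]
    - [0,0,0,0,0,0,0]
    - [0,0,0,0,0,0,0]
    - [0,0,0,0,0,-0.12,0]
    - [0,0,0,0,0,-0.14,0]
    - [0,0,0,0,0,-0.14,0]
    - [0,0,0,0,0,-0.14,0]
    - [0,0,0,0,0,-0.14,0]
    - [0,0,0,0,0,-0.14,0]

```text
t: 9.0
eef_pos: [0.4692, 0.2402, 0.1163]
tool_rot: [-0.0, 0.727, 0.687, 0.0]
contact_force: [-0.5, -0.7, -1.6]
gripper_width: 0.418
grasp_force: 70.1
```

>>> jog_arm:
  deltas:
    - [0,0,0,0,0,-0.14,0]
    - [0,0,0,0,0,-0.14,0]
    - [0,0,0,0,0,-0.14,0]
    - [0,0,0,0,0,-0.14,0]
    - [0,0,0,0,0,-0.14,0]
    - [0,0,0,0,0,-0.051,0]
    - [0,0,0,0,0,0,0]
    - [0,0,0,0,0,0,0]
    - [0,0,0,0,0,0,0]

```text
t: 9.9
eef_pos: [0.4692, 0.2401, 0.1163]
tool_rot: [-0.0, 0.927, 0.376, -0.0]
contact_force: [-0.5, 0.1, -1.5]
gripper_width: 0.419
grasp_force: 70.1
```

Run:
```python
from h import *
np.set_printoptions(precision=4,suppress=True)
c=snap('wrist','w4.png'); o=bot.get_obs(); print(o['eef_pos'],o['q'],o['t']); gearyaw(c,o)
```

```text
[0.4693 0.2401 0.1163] [-0.3923  0.4281 -0.2451  2.0116  0.1534  0.7191 -1.532 ] 9.95
ctr [0.4715 0.2406] tcp [0.4693 0.2401] n 2168 cross mod90 87.94980446122428 yellow [0.5043 0.2389] -1.9469341850526856 1170
toolyaw 44.15424632702398
```

>>> jog_arm:
  deltas:
    - [0,0,0,0,0,0,0]
    - [0,0,0,0,0,0,0]
    - [0,0,0,0,0,0,0]
    - [0,0,0,0,0,0,0]
    - [0,0,0,0,0,0,0]
    - [0,0,0,0,0,0,0]
    - [0,0,0,0,0,0,0]
    - [0,0,0,0,0,0,0]
    - [0,0,0,0,0,0,0]
    - [0,0,0,0,0,0,0]

```text
t: 10.95
eef_pos: [0.4692, 0.2401, 0.1163]
tool_rot: [0.0, 0.927, 0.375, -0.0]
contact_force: [0.4, 0.2, -1.5]
gripper_width: 0.414
grasp_force: 70.1
```

>>> jog_arm:
  deltas:
    - [0,0,0,0,0,0,0]
    - [0,0,0,0,0,0,0]
    - [0,0,0,0,0,0,0]
    - [0,0,0.02,0,0,0,0]
    - [0,-0.01,0.03,0,0,0,0]
    - [0,-0.025,0.02,0,0,0,0]
    - [0,-0.04,0,0,0,0,0]
    - [0,-0.04,0,0,0,0,0]
    - [0,-0.04,0,0,0,0.04,0]
    - [0,-0.04,0,0,0,0.04,0]

```text
t: 11.95
eef_pos: [0.4691, 0.0436, 0.1865]
tool_rot: [0.0, 0.911, 0.413, 0.0]
contact_force: [0.1, -0.5, -1.1]
gripper_width: 0.421
grasp_force: 70.2
```

>>> jog_arm:
  deltas:
    - [0,-0.04,0,0,0,0.04,0]
    - [0,-0.04,0,0,0,0.05,0]
    - [0,-0.04,0,0,0,0.05,0]
    - [0,-0.04,0,0,0,0.05,0]
    - [0,-0.04,0,0,0,0.05,0]
    - [0,-0.04,0,0,0,0.05,0]
    - [-0.007,-0.04,0,0,0,0.05,0]
    - [-0.007,-0.02,0,0,0,0,0]
    - [0,0,0,0,0,0,0]
    - [0,0,0,0,0,0,0]

```text
t: 12.95
eef_pos: [0.4551, -0.2548, 0.1862]
tool_rot: [-0.0, 0.828, 0.56, 0.0]
contact_force: [-0.3, 0.3, -0.3]
gripper_width: 0.417
grasp_force: 70.2
```

Run:
```python
from h import *
np.set_printoptions(precision=4,suppress=True)
c=snap('wrist','w5.png'); o=bot.get_obs(); print(o['eef_pos'],o['q'],o['t'],o['contact_force']); gearyaw(c,o)
x,y=proj(c,(.585,-.2565,.06)); print(x,y)
x0=int(np.clip(x-100,0,440));y0=int(np.clip(y-75,0,250)); print(x0,y0)
cv2.imwrite('pics/v5.png',cv2.resize(cv2.imread('pics/w5.png')[y0:y0+150,x0:x0+200],(800,600),interpolation=cv2.INTER_CUBIC))
```

```text
[ 0.4555 -0.2539  0.1862] [ 0.4614  0.309  -0.0864  1.982   0.034   0.8521 -0.0235] 13.0 [-0.1243  0.0898 -1.0662]
ctr [ 0.4562 -0.2537] tcp [ 0.4555 -0.2539] n 2235 cross mod90 21.007930003095197 yellow [ 0.482  -0.2552] -2.8736623974321347 1471
toolyaw 68.21759717843078
480.41255169647 136.72176953889468
380 61
```

View pics/v5.png

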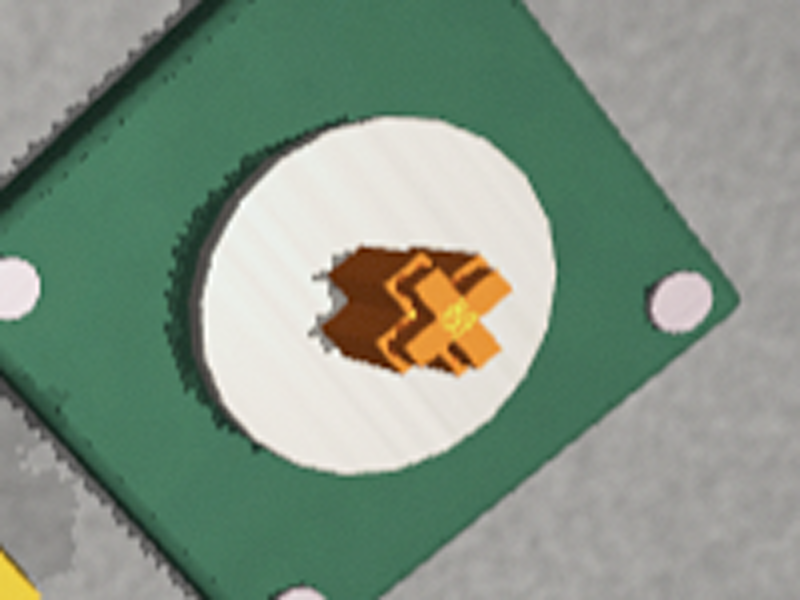

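The crop shows the shaft tip centre at (460,318), with arms (425,275)-(490,360) and (500,283)-(420,352). The plate top centre is about (380,295). The stand's top edges run (520,0)-(740,300) and (740,300)-(380,600).

Run:
```python
from h import *
np.set_printoptions(precision=4,suppress=True)
c=load('w5.npz'); k=lambda p,z: ray(c,380+p[0]/4-.375,61+p[1]/4-.375,z)
print('tip',k((460,318),.076),'plate',k((380,295),.046),k((380,295),.046))
for n,p,q,z in (('arm',(425,275),(490,360),.076),('arm',(500,283),(420,352),.076),('edge',(520,0),(740,300),.03),('edge',(740,300),(380,600),.03),('holes',(683,301),(9,288),.03)):
    d=k(q,z)-k(p,z); print(n,(k(q,z)+k(p,z))/2,np.linalg.norm(d[:2]),np.degrees(np.arctan2(d[1],d[0]))%90)
```

```text
tip [ 0.5867 -0.258   0.076 ] plate [ 0.5872 -0.2569  0.046 ] [ 0.5872 -0.2569  0.046 ]
arm [ 0.5864 -0.2578  0.076 ] 0.019416049933628707 20.794251122378597
arm [ 0.5867 -0.2579  0.076 ] 0.016544624670300753 22.477338346085844
edge [ 0.6467 -0.2531  0.03  ] 0.07803063328176876 21.71535191857818
edge [ 0.6193 -0.3069  0.03  ] 0.09074541205234558 22.850874571527925
holes [ 0.5873 -0.2584  0.03  ] 0.13686279956527664 66.98189974041094
```

>>> jog_arm:
  deltas:
    - [0.03,-0.001,0,0,0,0,0]
    - [0.035,-0.001,0,0,0,0,0]
    - [0.035,-0.001,0,0,0,0,0]
    - [0.02,-0.001,0,0,0,0,0]
    - [0.0105,0,-0.02,0,0,0,0]
    - [0,0,-0.02,0,0,0,0]
    - [0,0,-0.016,0,0,0,0]
    - [0,0,0,0,0,0,0]
    - [0,0,0,0,0,0,0]
    - [0,0,0,0,0,0,0]

```text
t: 14.0
eef_pos: [0.5864, -0.259, 0.1315]
tool_rot: [0.001, 0.828, 0.56, 0.001]
contact_force: [-0.4, -0.1, -0.8]
gripper_width: 0.417
grasp_force: 70.4
```

>>> jog_arm:
  deltas:
    - [0,0,-0.004,0,0,0,0]
    - [0,0,-0.004,0,0,0,0]
    - [0,0,-0.002,0,0,0,0]
    - [0,0,0,0,0,0,0]
    - [0,0,0,0,0,0,0]

```text
t: 14.5
eef_pos: [0.5857, -0.2589, 0.1203]
tool_rot: [-0.0, 0.828, 0.56, -0.0]
contact_force: [0.4, 0.0, -1.4]
gripper_width: 0.414
grasp_force: 70.4
```

>>> jog_arm:
  deltas:
    - [0,0.0005,-0.002,0,0,0,0]
    - [0,0,-0.002,0,0,0,0]
    - [0,0,-0.001,0,0,0,0]
    - [0,0,0,0,0,0,0]
    - [0,0,0,0,0,0,0]

```text
t: 15.0
eef_pos: [0.5858, -0.2584, 0.1153]
tool_rot: [-0.0, 0.828, 0.56, 0.0]
contact_force: [0.3, -0.4, -1.4]
gripper_width: 0.414
grasp_force: 70.4
```

Below the tip with no contact force, so the lead-in is in. On to the full section.

>>> jog_arm:
  deltas:
    - [0,0,-0.002,0,0,0,0]
    - [0,0,-0.002,0,0,0,0]
    - [0,0,-0.002,0,0,0,0]
    - [0,0,0,0,0,0,0]
    - [0,0,0,0,0,0,0]

```text
t: 15.5
eef_pos: [0.5857, -0.2583, 0.1092]
tool_rot: [-0.0, 0.828, 0.56, -0.0]
contact_force: [0.2, 0.2, -1.9]
gripper_width: 0.417
grasp_force: 70.4
```

>>> jog_arm:
  deltas:
    - [0,0,-0.003,0,0,0,0]
    - [0,0,-0.004,0,0,0,0]
    - [0,0,-0.004,0,0,0,0]
    - [0,0,-0.004,0,0,0,0]
    - [0,0,0,0,0,0,0]
    - [0,0,0,0,0,0,0]

```text
t: 16.1
eef_pos: [0.5857, -0.2584, 0.0941]
tool_rot: [-0.0, 0.828, 0.56, -0.0]
contact_force: [0.0, 0.9, -1.1]
gripper_width: 0.422
grasp_force: 70.4
```

>>> jog_arm:
  deltas:
    - [0,0,-0.003,0,0,0,0]
    - [0,0,-0.003,0,0,0,0]
    - [0,0,-0.003,0,0,0,0]
    - [0,0,-0.002,0,0,0,0]
    - [0,0,0,0,0,0,0]
    - [0,0,0,0,0,0,0]

```text
t: 16.7
eef_pos: [0.5861, -0.2585, 0.0838]
tool_rot: [0.0, 0.828, 0.56, 0.0]
contact_force: [-1.7, 0.4, 6.3]
gripper_width: 0.419
grasp_force: 70.9
```

>>> jog_arm:
  deltas:
    - [0,0,-0.002,0,0,0,0]
    - [0,0,-0.001,0,0,0,0]
    - [0,0,0,0,0,0,0]
    - [0,0,0,0,0,0,0]
  newtons: 90

```text
t: 17.1
eef_pos: [0.5861, -0.2585, 0.0811]
tool_rot: [0.0, 0.828, 0.56, 0.0]
contact_force: [-1.5, 2.1, 7.1]
gripper_width: 0.42
grasp_force: 88.9
```

>>> jog_arm:
  deltas:
    - [0,0,-0.001,0,0,0,0]
    - [0,0,-0.001,0,0,0,0]
    - [0,0,0,0,0,0,0]
    - [0,0,0,0,0,0,0]

```text
t: 17.5
eef_pos: [0.5862, -0.2586, 0.0801]
tool_rot: [0.0, 0.828, 0.56, 0.0]
contact_force: [-4.7, 1.4, 13.8]
gripper_width: 0.416
grasp_force: 90.1
```

>>> jog_arm:
  deltas:
    - [0,0,-0.001,0,0,0,0]
    - [0,0,0,0,0,0,0]
    - [0,0,0,0,0,0,0]

```text
t: 17.8
eef_pos: [0.5862, -0.2586, 0.08]
tool_rot: [0.0, 0.828, 0.56, 0.0]
contact_force: [-7.1, 3.2, 21.9]
gripper_width: 0.417
grasp_force: 91.0
```

Run:
```python
from h import *
c=snap('scene','s6.png'); x,y=proj(c,(.586,-.258,.05)).astype(int)
cv2.imwrite('pics/v6.png',cv2.resize(cv2.imread('pics/s6.png')[y-50:y+40,x-60:x+60],(800,600),interpolation=2))
o=bot.get_obs(); print(o['eef_pos'],o['contact_force'],o['grasp_force'])
```

```text
[ 0.58620142 -0.25854235  0.08005882] [-7.11289033  3.38769543 22.40863186] 90.95297039726574
```

View pics/v6.png

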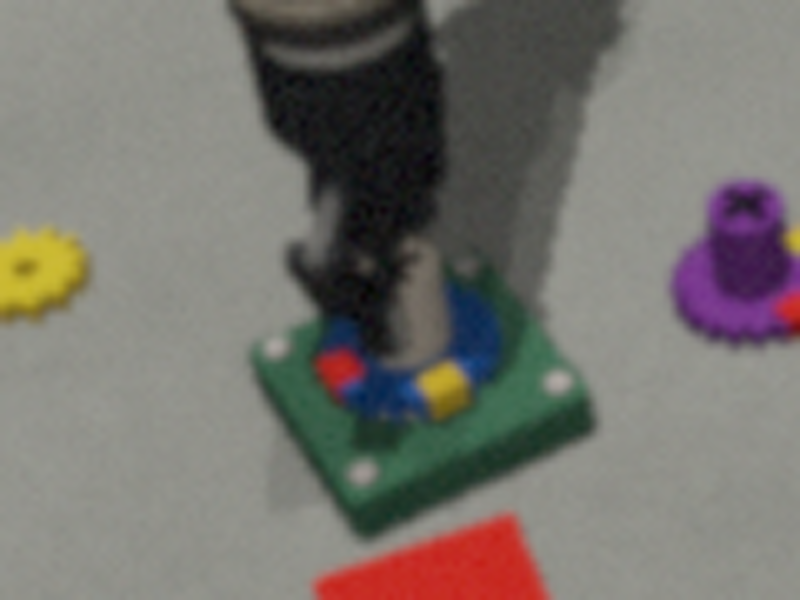

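The gear sits level and low on the stand at (410,350) with the hub still gripped. At the last step the force rose without any further travel, so the plate is at its stop. Handing in.

```bash
python3 -c "
from station import bot
print(bot.hand_in())"
```

```text
the job is handed in; nothing more can be done
None
```

The job is handed in: I held the red patch, then the yellow one, in front of the reader for over a second each, then slid the gear down the shaft. The plate is at its stop, pressed with about 22 N with the hub still gripped; the reader gave no read signal I could check, and I saw nothing else disturbed.

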